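Dispense one spacer disc and slide it to the green end

ROBOT

A 7-joint arm with a two-finger parallel gripper is mounted at the origin on a cart in front of the work surface, level with it; the furniture and walls round the work are solid. World frame = base frame: x ahead of the robot, y to its left, z up, the work surface at z = 0. Lengths are in m, angles in rad, forces in N, time in s.
With the tool pointing down it reaches from about 0.425 to 0.875 m from the base axis. Payload 8.4 kg.
Tool frame: the origin (TCP) lies midway between the tips of the shut fingers; the grasp point (between the pads) lies 19 mm behind it (tcp_to_grasp is the z of the grasp point in the tool frame, in m); z points along the fingers, y is the line along which they close (so a half turn about z gives the same grasp; the last joint's range is limited). The gripper opens to 87 mm and grips with 3 to 60 N. Pads are 19 mm wide; open, the fingers measure 117 mm over their backs; the gripper's body (75 mm by 190 mm) begins 51 mm behind the grasp point.
Start: joints at [-1.307, 0.333, 0.04, 1.465, -0.013, 1.343, -0.059], TCP at [0.231, 0.608, 0.223] pointing down, gripper open.
Joint ranges: [-2.58, 2.58], [-0.38, 2.09], [-1.3, 1.39], [0.25, 2.4], [-1.5, 4.64], [0.08, 2.09], [-2.65, 2.65]. Speed limits (rad/s): [2.22, 2.22, 2.79, 2.79, 3.14, 3.14, 3.14].

INTERFACE

Orientations are given as [roll, pitch, yaw] about the fixed x, y, z axes, in that order (R = Rz(yaw) Ry(pitch) Rx(roll)).
In Python, from bench import * gives the robot as it stands.
- The arm moves only by the tool apply_moves, never from a script. Its argument "increments" is a list of rows, each an object with "offset": the shift along the tool's x, y, z in mm, a list of three; "angular": the turn, a rotation vector about the tool's x, y, z in degrees, a list of three; "hand": the opening, from 0 (shut) to 1 (fully open). In form: [{"offset": [x, y, z], "angular": [ax, ay, az], "hand": hand}, ...]. A call has 1 to 12 rows; each row shifts and turns the commanded pose from where the row before left it, along the tool's axes as they then stand; what a row does not reach is not made up. A row lasts 1/10 s, in which the tool goes at most 50 mm and 8.59 degrees, less where a joint would pass 70% of its speed; a pose out of reach is approached as far as the arm can. A call with a gripper value outside its range is refused whole. The fingers move at their own pace and stop on an object; "grip_force" is the grip in N (left out, the last holds). Time passes only in rows, so rows that do not move let the fingers close. It gives the time, the measured TCP pose, the force, the opening and the grip force at its end, in the units of the state.
- observe(): the state, without advancing time (a new reading comes with each control period).
- camera(name): name is "scene" or "top"; returns the picture (400x640x3 uint8, red, green, blue); there is no depth.
- calibration(name): a dict with "intrinsics" (3x3 intrinsics, pixels), "rvec" (rotation vector, rad) and "tvec" (3), from world to camera coordinates, as OpenCV has them. Camera axes: x right, y down, z forward; pixel columns grow to the right and rows downward; lengths in m; the calibration is good to about 2 mm. A picture is of the moment at which its call begins. calibration takes no time and is no camera call.
- close_job(): hands the job in; it is judged then, once.
The state is a dict: "time": time; "joint_positions": joint angles; "qvel": joint speeds; "tau": joint torques, N m; "tcp_pos": TCP position; "tool_rot": TCP orientation; "force": force on the tool from outside, world axes, zero at the start; "moment": the same for the moment, N m; "opening": finger opening in m; "grasp_force": force on a finger pad.
Only numpy, scipy, OpenCV 4.12 (cv2) and the standard library are available. Lean on these libraries where they do the work, as an engineer would, in place of code of your own. Each camera call takes 0.05 s, during which the arm holds its last target. There are 200 camera calls.

TASK

Press the red plunger of the spacer feeder fully down once and let it come back up, so that a single brass disc slides out onto the tray. Then push that disc sideways along the tray with a fingertip until it lies flat against the end stop that has the green marker. Do not pick up any disc, leave the other two in the magazine, and leave the things standing around where they are.

Things in the scene. Friction and masses are not known exactly. Their poses are not given: they have to be found in the camera images.
- feeder: Spacer feeder, fixed to the table, 212 x 250 mm (x, y). Origin on the table top, in the middle of the line where tray and magazine meet; -x (the tray) faces the robot, z up. Behind the tray stand the clear magazine (x=-1 to 54 mm, y within 30 mm, top 66 mm above the table) and the blue drive housing (x=55 to 127 mm, y within 31 mm, top 52 mm, with a steel collar to 59 mm).
- tray (a point): Middle of the tray floor, 6 mm above the table, at feeder x=-35 mm, y=0. The open lane runs along the feeder's y: flat floor from x=-70 mm (front lip, 5 mm high) to x=0 (back rails, 8 mm high; gap of 44 mm at the magazine's slot), closed at y=+105 and y=-105 mm by the end stops (inner faces; 10 mm high). Heights above the floor.
- magazine (a point): Middle of the magazine's floor, 6 mm above the table, feeder x=26 mm, y=0. Three discs are stacked here; the lowest leaves through a slot towards the tray, to about feeder x=-23 mm, y=0 (centre), or up to 25 mm further towards the lip. When the plunger rises the next disc drops down, so that a second press would eject another.
- plunger (a joint): Plunger travel in m: 0 up, 0.026 fully down (hard stop). It moves straight down and springs back by itself; it needs about 6 N to start and 10 to 15 N at the bottom. It drives a hidden pusher forward by twice its travel, which slides the lowest disc out.
- plunger_top (a point): Centre of the top of the red plunger cap (38 mm across), at feeder x=88 mm, y=0, 102 mm above the table when up. Moves with the plunger.
- disc_0: Lowest brass disc in the magazine, the one that is ejected: 40 mm across, 12 mm thick, with a blind hole of 18 mm in its top, about 50 g. Origin at the centre of its underside, z up.
- disc_1: Second brass disc, the same, on top of disc_0 at the start.
- disc_2: Top brass disc, the same.
- green_marker: Green upright plate 46 x 8 x 34 mm (x, y, z of the feeder), standing just outside one of the two end stops of the tray; fixed. At feeder x=-35 mm and y=+114 or y=-114 mm: the side varies. Origin at table height under its middle; top 40 mm above the table; axes parallel to the feeder's.
- red_marker: The same plate in red, at the other end of the tray.
- gauge: Bystander: loose steel gauge block with two pins, 32x52x40 mm, behind the tray on the feeder's +y side. Origin under its centre.
- punch: Bystander: loose turned steel punch, 44 mm across, 52 mm high, behind the tray on the feeder's -y side. Origin under its centre.
- rivet_carton: Bystander: small loose cardboard carton 66x110x58 mm behind the feeder. Origin under its centre.
- driver: Bystander: loose screwdriver with blue handle, 221 mm long, on the right. Origin under its centre.
Not all that is in view belongs to the job. What is shaped like the disc_2 but blue or white is not meant.

How it is judged:
By the outcome, as a careful person would: the job done as asked, in the order asked, and still so for the second after the job is handed in, with the robot touching nothing.
It also fails if it takes over 48 s, if anything falls off the work surface, if the arm or the gripper's body presses on something with over 40 N, if the wrist force passes 120 N, or if a joint passes its speed limit or range.

## Working session

There is one attempt and no reset: what is moved stays moved. The work goes in short steps, Python scripts to look and compute and a tool call to move; the robot and the scene stay as the last step left them, time stands still between calls to the robot, and variables do not carry over. Pictures are saved under pics/ and viewed, at most 10 in all, crops included, and the job is handed in when it is done.

Besides the shell and the picture viewer there is one more tool, called after "Call:" as name([rows], argument=value, ...), one row to a line, values as JSON. apply_moves: Moves the arm, as the interface text tells. Its arguments: {"type":"object","properties":{"increments":{"type":"array"},"grip_force":{"type":"number"}},"required":["increments"]}

```bash
mkdir -p pics
python3 - <<'E'
from bench import *
import cv2
for n in ("scene","top"):
    im=camera(n); cv2.imwrite(f"pics/{n}0.png",im[:,:,::-1])
    c=calibration(n); print(n,c)
s=observe(); print(s)
E
```

```text
scene {'intrinsics': array([[406.98124454,   0.        , 320.63587303],
       [  0.        , 406.98124454, 203.10756449],
       [  0.        ,   0.        ,   1.        ]]), 'rvec': array([ 2.06099219, -0.94576395,  0.49334433]), 'tvec': array([-0.60959292,  0.22055121,  0.71651726])}
top {'intrinsics': array([[431.01301697,   0.        , 316.61774994],
       [  0.        , 431.01301697, 191.84578807],
       [  0.        ,   0.        ,   1.        ]]), 'rvec': array([ 2.06937204, -2.14855166,  0.24012696]), 'tvec': array([-0.26302093,  0.60919503,  0.81473521])}
{'time': 0.1, 'joint_positions': array([-1.30719689,  0.33387264,  0.03988023,  1.46615915, -0.01340496,
        1.34331858, -0.05850383]), 'qvel': array([-0.0002555 , -0.00065483,  0.00058635, -0.00205438, -0.00084054,
       -0.00081099, -0.00010949]), 'tau': array([ 4.11727116e-03, -6.57822490e+01,  1.33970864e+00, -4.04709578e+01,
       -5.96870086e-02,  4.11214703e-02,  8.93363540e-05]), 'tcp_pos': array([0.23055686, 0.60728493, 0.22173897]), 'tool_rot': array([-3.14010421e+00,  9.79447418e-05,  2.77876650e+00]), 'force': array([-0.25302799, -0.75826255, -0.79911319]), 'moment': array([ 0.05778531, -0.00439208, -0.03813489]), 'grasp_force': 0.0, 'opening': 0.08704204893931468}
```

View pics/scene0.png

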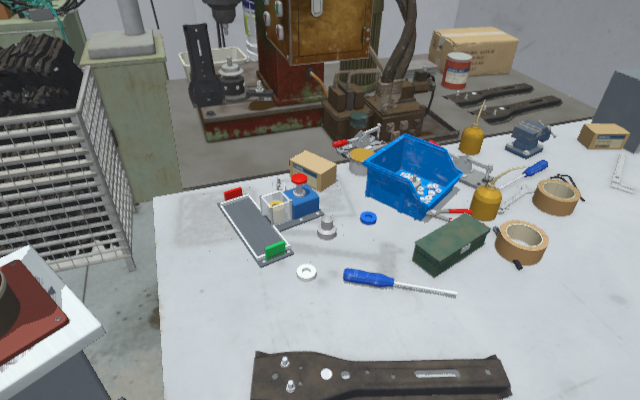

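View pics/top0.png

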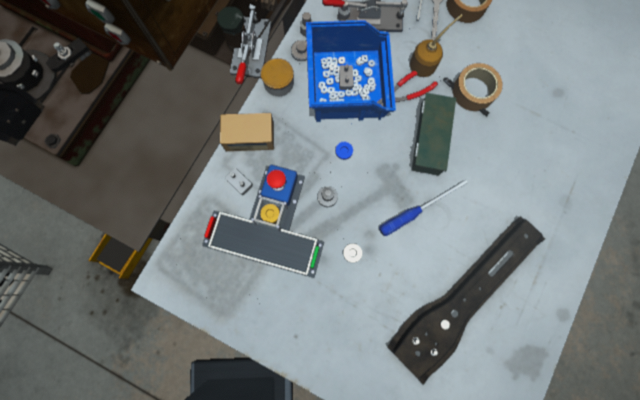

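The feeder is at about (265,220) in top. The red plunger is at (277,179), the green marker at (316,256) and the red marker at (209,226). The brass discs sit in the magazine at (270,212), while the blue (344,150) and white (352,253) rings are decoys. In scene, the plunger is at (299,180), green at (275,249) and red at (233,193).

```bash
cat > h.py <<'E'
from bench import *
import cv2, numpy as np
def ray(n,px):
    c=calibration(n); R,_=cv2.Rodrigues(c["rvec"]); K=c["intrinsics"]
    d=R.T@np.linalg.solve(K,[px[0],px[1],1.]); return -R.T@c["tvec"],d/np.linalg.norm(d)
def onz(n,px,z):
    o,d=ray(n,px); return o+d*(z-o[2])/d[2]
def tri(a,b):
    (o1,d1),(o2,d2)=ray("scene",a),ray("top",b)
    t=np.linalg.lstsq(np.c_[d1,-d2],o2-o1,rcond=None)[0]
    p,q=o1+d1*t[0],o2+d2*t[1]; return (p+q)/2,np.linalg.norm(p-q)
def blobs(im,lo,hi,box):
    x0,y0,x1,y1=box
    h=cv2.cvtColor(im,cv2.COLOR_RGB2HSV)[y0:y1,x0:x1]
    m=cv2.inRange(h,lo,hi)
    _,_,st,ce=cv2.connectedComponentsWithStats(m)
    return [(s.tolist()[4],(c+[x0,y0]).round(1).tolist()) for s,c in zip(st[1:],ce[1:]) if s[4]>15]
def proj(n,P):
    c=calibration(n); return cv2.projectPoints(np.float64(P).reshape(-1,1,3),c["rvec"],c["tvec"],c["intrinsics"],None)[0][:,0]
E
python3 - <<'E'
from h import *
R=((0,150,90),(8,255,255)); G=((50,120,60),(75,255,255))
b={"scene":[(285,165,315,195),(220,180,246,204),(255,235,300,265)],"top":[(262,165,295,195),(195,205,220,245),(300,235,330,275)]}
out={}
for n in b:
    im=cv2.imread(f"pics/{n}0.png")[:,:,::-1].copy()
    out[n]=[max(blobs(im,*c,box)) for c,box in zip((R,R,G),b[n])]; print(n,out[n])
P=[tri(s[1],t[1]) for s,t in zip(out["scene"],out["top"])]
for p in P: print(p)
g,r=P[2][0],P[1][0]
print("top z=.1 plunger",onz("top",out["top"][0][1],.1),"g,r at z.04",onz("top",out["top"][2][1],.035),onz("top",out["top"][1][1],.035), np.linalg.norm(g-r))
cs=[cv2.resize(cv2.imread(f"pics/{n}0.png")[y0:y1,x0:x1],None,fx=f,fy=f,interpolation=cv2.INTER_CUBIC) for n,(x0,y0,x1,y1),f in (("top",(190,130,370,290),3),)]
cv2.imwrite("pics/crop0.png",cs[0])
E
```

```text
scene [(139, [298.7, 178.1]), (146, [232.8, 193.2]), (243, [274.7, 249.3])]
top [(214, [276.0, 179.0]), (79, [209.0, 226.7]), (80, [314.4, 256.6])]
(array([ 0.62063434, -0.20579167,  0.10003379]), np.float64(0.00017856622335346147))
(array([ 0.54084051, -0.05760476,  0.02906478]), np.float64(0.00023551007702647122))
(array([ 0.46996466, -0.27592752,  0.02802289]), np.float64(0.001434553679901571))
top z=.1 plunger [ 0.62071226 -0.20584661  0.1       ] g,r at z.04 [ 0.47003604 -0.27636898  0.035     ] [ 0.54005457 -0.05911061  0.035     ] 0.22954149360521392
```

View pics/crop0.png

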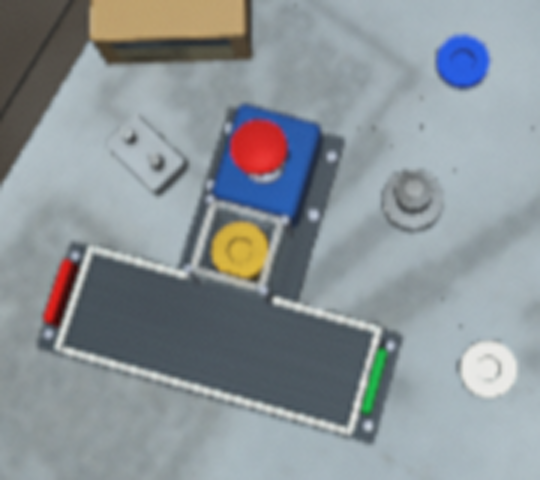

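Run:
```python
from h import *
P=[(0,0,0),(.231,.608,.22),(.43,.2,.22),(.62,-.205,.1),(.5,0,0),(.8,-.2,0)]
for n in("scene","top"): print(n,proj(n,P).round(0).tolist())
```

```text
scene [[-26.0, 328.0], [-43.0, 83.0], [114.0, 105.0], [298.0, 178.0], [207.0, 201.0], [342.0, 181.0]]
top [[177.0, 514.0], [-272.0, 432.0], [18.0, 285.0], [276.0, 179.0], [185.0, 249.0], [276.0, 114.0]]
```

Call:
apply_moves([
  {"offset": [-32, -31, 0], "angular": [0, 0, 0], "hand": 0},
  {"offset": [-32, -31, 0], "angular": [0, 0, 0], "hand": 0},
  {"offset": [-32, -31, 0], "angular": [0, 0, 0], "hand": 0},
  {"offset": [-32, -31, 0], "angular": [0, 0, 0], "hand": 0},
])

```text
time: 0.5
tcp_pos: [0.3068, 0.4444, 0.2221]
tool_rot: [-3.141, -0.0, 2.779]
force: [0.6, 0.1, -0.3]
opening: 0.0625
grasp_force: 0.0
```

```bash
python3 - <<'E'
from h import *
for a,b in (((88,68),(45,268)),((135,265),(45,268)),((88,68),(0,330)),((130,265),(0,330))): print(tri(a,b))
E
python3 -c "
import cv2;im=cv2.imread('pics/top0.png')[200:400,0:220];cv2.imwrite('pics/c1.png',cv2.resize(im,None,fx=3,fy=3))"
```

```text
(array([0.41086075, 0.11413657, 0.32856959]), np.float64(0.08340139541148014))
(array([ 0.5263427 ,  0.76472788, -0.77137147]), np.float64(0.01075228603945791))
(array([0.37224445, 0.13739327, 0.33559391]), np.float64(0.00717198185682795))
(array([ 0.38402774,  0.63787307, -0.52709178]), np.float64(0.21932367153550839))
```

View pics/c1.png

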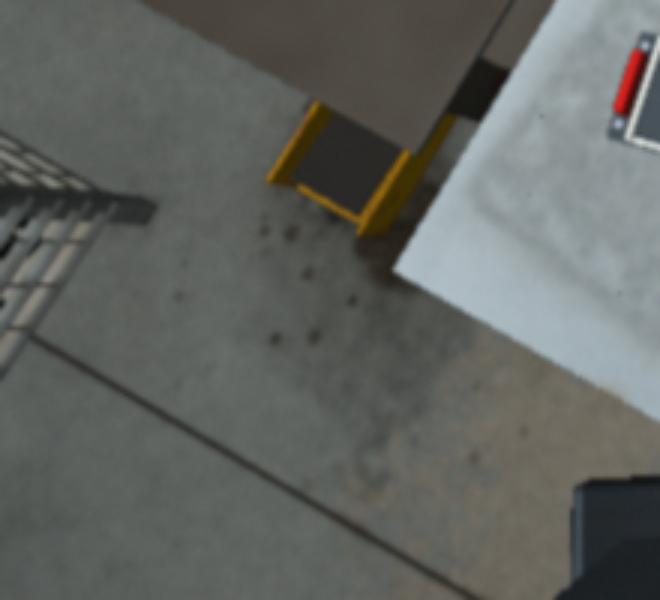

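Crop: the crate's foot at top (45,268) is on the floor, about 0.8 m below the work surface and well off to the side, so the path is free.

Call:
apply_moves([
  {"offset": [-35, -33, 0], "angular": [0, 0, 0], "hand": 0},
  {"offset": [-35, -33, 0], "angular": [0, 0, 0], "hand": 0},
  {"offset": [-35, -33, 0], "angular": [0, 0, 0], "hand": 0},
  {"offset": [-35, -33, 0], "angular": [0, 0, 0], "hand": 0},
  {"offset": [-35, -33, 0], "angular": [0, 0, 0], "hand": 0},
  {"offset": [-35, -33, 0], "angular": [0, 0, 0], "hand": 0},
  {"offset": [-35, -33, 0], "angular": [0, 0, 0], "hand": 0},
  {"offset": [-35, -33, 0], "angular": [0, 0, 0], "hand": 0},
  {"offset": [-35, -33, 0], "angular": [0, 0, 0], "hand": 0},
  {"offset": [-35, -33, 0], "angular": [0, 0, 0], "hand": 0},
  {"offset": [-35, -33, 0], "angular": [0, 0, 0], "hand": 0},
  {"offset": [-35, -33, 0], "angular": [0, 0, 0], "hand": 0},
])

```text
time: 1.7
tcp_pos: [0.5589, -0.0747, 0.2226]
tool_rot: [3.141, 0.0, 2.779]
force: [1.0, 0.2, 0.0]
opening: 0.0003
grasp_force: 0.0
```

Call:
apply_moves([
  {"offset": [-35, -33, 0], "angular": [0, 0, 0], "hand": 0},
  {"offset": [-35, -33, 0], "angular": [0, 0, 0], "hand": 0},
  {"offset": [-34, -33, 0], "angular": [0, 0, 0], "hand": 0},
  {"offset": [0, 0, 0], "angular": [0, 0, -2.8], "hand": 0},
  {"offset": [0, 0, 0], "angular": [0, 0, 0], "hand": 0},
])

```text
time: 2.2
tcp_pos: [0.6201, -0.2042, 0.2215]
tool_rot: [-3.14, -0.002, 2.826]
force: [-0.2, 0.9, 0.1]
opening: 0.0009
grasp_force: 0.0
```

Call:
apply_moves([
  {"offset": [-2, 0, 30], "angular": [0, 0, 0], "hand": 0},
  {"offset": [0, 0, 40], "angular": [0, 0, 0], "hand": 0},
  {"offset": [0, 0, 30], "angular": [0, 0, 0], "hand": 0},
  {"offset": [0, 0, 0], "angular": [0, 0, 0], "hand": 0},
])

```text
time: 2.6
tcp_pos: [0.62, -0.2001, 0.1184]
tool_rot: [3.141, -0.007, 2.829]
force: [0.0, 0.1, -0.5]
opening: 0.0006
grasp_force: 0.0
```

Run:
```python
from h import *
a=camera("scene")[110:250,200:400,::-1];b=camera("top")[120:290,180:380,::-1]
f=lambda i:cv2.resize(i,(600,int(i.shape[0]*3)),interpolation=cv2.INTER_CUBIC)
cv2.imwrite("pics/pre.png",cv2.resize(np.vstack([f(a),f(b)]),None,fx=.64,fy=.64)); print(observe()["tcp_pos"])
```

```text
[ 0.62259328 -0.20199265  0.12336391]
```

View pics/pre.png

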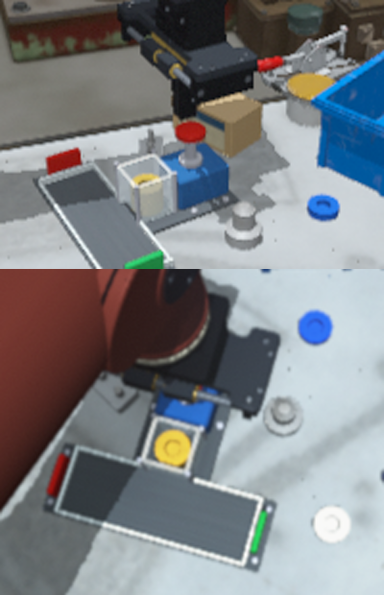

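The shut fingertips are right above the red cap (scene crop (188,115), cap (190,133)), and the tray is empty. I'll press now.

Call:
apply_moves([
  {"offset": [-1, -2, 10], "angular": [0, 0, 0], "hand": 0},
  {"offset": [0, 0, 10], "angular": [0, 0, 0], "hand": 0},
  {"offset": [0, 0, 6], "angular": [0, 0, 0], "hand": 0},
  {"offset": [0, 0, 6], "angular": [0, 0, 0], "hand": 0},
  {"offset": [0, 0, 6], "angular": [0, 0, 0], "hand": 0},
  {"offset": [0, 0, 4], "angular": [0, 0, 0], "hand": 0},
  {"offset": [0, 0, 0], "angular": [0, 0, 0], "hand": 0},
  {"offset": [0, 0, 0], "angular": [0, 0, 0], "hand": 0},
])

```text
time: 3.5
tcp_pos: [0.6238, -0.2058, 0.0818]
tool_rot: [3.141, 0.002, 2.827]
force: [0.0, 0.8, 8.1]
opening: 0.0005
grasp_force: 4.0
```

Call:
apply_moves([
  {"offset": [0, 0, 3], "angular": [0, 0, 0], "hand": 0},
  {"offset": [0, 0, 2], "angular": [0, 0, 0], "hand": 0},
  {"offset": [0, 0, 1], "angular": [0, 0, 0], "hand": 0},
  {"offset": [0, 0, 0], "angular": [0, 0, 0], "hand": 0},
])

```text
time: 3.9
tcp_pos: [0.6238, -0.2058, 0.0768]
tool_rot: [3.141, 0.003, 2.827]
force: [-3.6, 1.3, 15.0]
opening: 0.0006
grasp_force: 7.8
```

Call:
apply_moves([
  {"offset": [0, 0, 1], "angular": [0, 0, 0], "hand": 0},
  {"offset": [0, 0, 1], "angular": [0, 0, 0], "hand": 0},
  {"offset": [0, 0, 0], "angular": [0, 0, 0], "hand": 0},
])

```text
time: 4.2
tcp_pos: [0.624, -0.2058, 0.0766]
tool_rot: [3.14, 0.003, 2.827]
force: [-9.1, 4.6, 31.8]
opening: 0.0007
grasp_force: 15.6
```

The hard stop is reached: z is constant while the force jumps. Releasing.

Call:
apply_moves([
  {"offset": [0, 0, -6], "angular": [0, 0, 0], "hand": 0},
  {"offset": [0, 0, -8], "angular": [0, 0, 0], "hand": 0},
  {"offset": [0, 0, -12], "angular": [0, 0, 0], "hand": 0},
  {"offset": [0, 0, -20], "angular": [0, 0, 0], "hand": 0},
  {"offset": [0, 0, -30], "angular": [0, 0, 0], "hand": 0},
  {"offset": [0, 0, -20], "angular": [0, 0, 0], "hand": 0},
  {"offset": [0, 0, 0], "angular": [0, 0, 0], "hand": 0},
])

```text
time: 4.9
tcp_pos: [0.624, -0.206, 0.1718]
tool_rot: [3.141, 0.004, 2.827]
force: [0.2, 0.0, -0.5]
opening: 0.0003
grasp_force: 0.0
```

Run:
```python
from h import *
A=camera("scene");B=camera("top")
cv2.imwrite("pics/sA.png",A[:,:,::-1]);cv2.imwrite("pics/tA.png",B[:,:,::-1])
a=A[110:280,200:400,::-1];b=B[120:290,180:380,::-1]
f=lambda i:cv2.resize(i,(600,int(i.shape[0]*3)),interpolation=cv2.INTER_CUBIC)
cv2.imwrite("pics/post.png",cv2.resize(np.vstack([f(a),f(b)]),None,fx=.58,fy=.58)); print(observe()["tcp_pos"])
Y=((18,110,90),(30,255,255))
for n,I,bx in(("scene",A,(210,180,300,265)),("top",B,(200,190,330,280))):
    for s,c in blobs(I,*Y,bx):
        p=onz(n,c,.018 if n=="top" else .015); d=p-[.5387,-.1776,0]; print(n,s,c,"feeder mm",1000*(d[0]*.951-d[1]*.309),1000*(d[0]*.309+d[1]*.951))
```

```text
[ 0.62267315 -0.20514191  0.16851135]
scene 198 [257.2, 221.8] feeder mm -23.630985863062566 0.18545781110484214
top 262 [270.0, 213.4] feeder mm 28.550990983430708 1.6668368606393242
top 293 [264.0, 237.0] feeder mm -23.219975323156053 -1.0629558822859109
```

View pics/post.png

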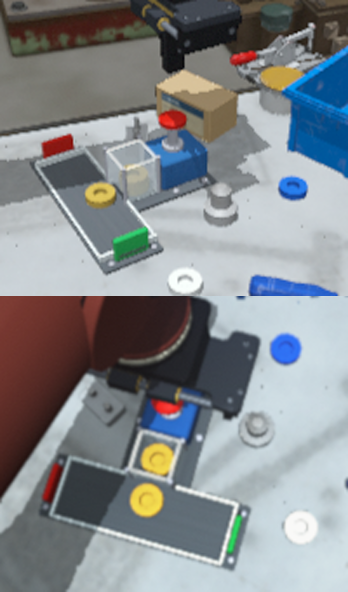

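The disc is out on the tray at scene (257,222) and top (264,237), which is feeder (-23.5,-0.5). The plunger is up again and brass is still in the magazine. Next I go behind the disc on the red side, turned 5° so the push steers it off the back rail.

Call:
apply_moves([
  {"offset": [28, 12, 0], "angular": [0, 0, 0], "hand": 0},
  {"offset": [28, 12, 0], "angular": [0, 0, 0], "hand": 0},
  {"offset": [27, 12, 0], "angular": [0, 0, 0], "hand": 0},
  {"offset": [27, 13, 0], "angular": [0, 0, 0], "hand": 0},
  {"offset": [0, 0, 0], "angular": [0, 0, 5], "hand": 0},
  {"offset": [0, 0, 30], "angular": [0, 0, 0], "hand": 0},
  {"offset": [0, 0, 40], "angular": [0, 0, 0], "hand": 0},
  {"offset": [0, 0, 30], "angular": [0, 0, 0], "hand": 0},
  {"offset": [0, 0, 0], "angular": [0, 0, 0], "hand": 0},
  {"offset": [0, 0, 0], "angular": [0, 0, 0], "hand": 0},
  {"offset": [0, 0, 0], "angular": [0, 0, 0], "hand": 0},
])

```text
time: 6.1
tcp_pos: [0.5341, -0.125, 0.0699]
tool_rot: [3.141, 0.002, 2.74]
force: [0.7, 0.3, 0.2]
opening: 0.0004
grasp_force: 0.0
```

```bash
cat >> h.py <<'E'
def fd(p):
    d=np.array(p)[:2]-[.5387,-.1776]; return (1000*np.array([d[0]*.951-d[1]*.309,d[0]*.309+d[1]*.951])).round(1)
E
python3 - <<'E'
from h import *
s=observe();print(s["tcp_pos"],fd(s["tcp_pos"]),s["tool_rot"],s["force"])
E
```

```text
[ 0.5341032  -0.12501114  0.06992509] [-20.6  48.6] [3.14120393e+00 1.54464891e-03 2.74018366e+00] [0.71135158 0.3425789  0.16080478]
```

Call:
apply_moves([
  {"offset": [0, 0, 25], "angular": [0, 0, 0], "hand": 0},
  {"offset": [0, 0, 20], "angular": [0, 0, 0], "hand": 0},
  {"offset": [0, 0, 10], "angular": [0, 0, 0], "hand": 0},
  {"offset": [0, 0, 0], "angular": [0, 0, 0], "hand": 0},
  {"offset": [0, 0, 0], "angular": [0, 0, 0], "hand": 0},
])

```text
time: 6.6
tcp_pos: [0.5341, -0.125, 0.0147]
tool_rot: [3.141, 0.001, 2.74]
force: [0.2, -0.2, 0.6]
opening: 0.0005
grasp_force: 0.0
```

Call:
apply_moves([
  {"offset": [0, 0, 4], "angular": [0, 0, 0], "hand": 0},
  {"offset": [0, -5, 0], "angular": [0, 0, 0], "hand": 0},
  {"offset": [0, -5, 0], "angular": [0, 0, 0], "hand": 0},
  {"offset": [0, -3, 0], "angular": [0, 0, 0], "hand": 0},
  {"offset": [0, -3, 0], "angular": [0, 0, 0], "hand": 0},
  {"offset": [0, -4, 0], "angular": [0, 0, 0], "hand": 0},
  {"offset": [0, -5, 0], "angular": [0, 0, 0], "hand": 0},
  {"offset": [0, -5, 0], "angular": [0, 0, 0], "hand": 0},
  {"offset": [0, -5, 0], "angular": [0, 0, 0], "hand": 0},
  {"offset": [0, -5, 0], "angular": [0, 0, 0], "hand": 0},
])

```text
time: 7.6
tcp_pos: [0.5175, -0.1619, 0.0096]
tool_rot: [-3.142, 0.0, 2.74]
force: [0.4, 0.2, 1.1]
opening: 0.0001
grasp_force: 0.3
```

```bash
cat > look.py <<'E'
from h import *
s=observe();print(s["time"],s["tcp_pos"],fd(s["tcp_pos"]),s["force"].round(1))
Y=((18,110,90),(30,255,255))
for n,bx in(("scene",(210,180,300,265)),("top",(200,190,330,280))):
    I=camera(n); cv2.imwrite(f"pics/{n}_{s['time']:.1f}.png",I[:,:,::-1])
    for q,c in blobs(I,*Y,bx): print(n,q,c,fd(onz(n,c,.018 if n=="top" else .015)))
E
python3 look.py
```

```text
7.6 [ 0.51750722 -0.16194243  0.0095776 ] [-25.    8.3] [0.4 0.2 1.1]
scene 16 [242.6, 202.6] [-23.5  85. ]
scene 209 [260.4, 227.4] [-25.7 -21.5]
top 63 [274.0, 209.8] [38.4 -4.3]
```

The disc is following at feeder (-26,-21), on course.

Call:
apply_moves([
  {"offset": [0, -5, 0], "angular": [0, 0, 0], "hand": 0},
  {"offset": [0, -5, 0], "angular": [0, 0, 0], "hand": 0},
  {"offset": [0, -5, 0], "angular": [0, 0, 0], "hand": 0},
  {"offset": [0, -5, 0], "angular": [0, 0, 0], "hand": 0},
  {"offset": [0, -5, 0], "angular": [0, 0, 0], "hand": 0},
  {"offset": [0, -5, 0], "angular": [0, 0, 0], "hand": 0},
  {"offset": [0, -5, 0], "angular": [0, 0, 0], "hand": 0},
  {"offset": [0, -5, 0], "angular": [0, 0, 0], "hand": 0},
  {"offset": [0, -5, 0], "angular": [0, 0, 0], "hand": 0},
  {"offset": [0, -5, 0], "angular": [0, 0, 0], "hand": 0},
  {"offset": [0, 0, 0], "angular": [0, 0, 0], "hand": 0},
])

```text
time: 8.8
tcp_pos: [0.4977, -0.2085, 0.0096]
tool_rot: [-3.141, 0.0, 2.739]
force: [0.2, 0.3, -0.8]
opening: 0.0007
grasp_force: 0.0
```

```bash
python3 look.py
```

```text
8.8 [ 0.49771699 -0.20846607  0.00961432] [-29.4 -42. ] [ 0.2  0.3 -0.8]
scene 18 [250.9, 216.2] [-27.7  26.3]
scene 155 [268.2, 240.4] [-29.7 -69.8]
```

Call:
apply_moves([
  {"offset": [0, -3, 0], "angular": [0, 0, 0], "hand": 0},
  {"offset": [0, -3, 0], "angular": [0, 0, 0], "hand": 0},
  {"offset": [0, -2, 0], "angular": [0, 0, 0], "hand": 0},
  {"offset": [0, -2, 0], "angular": [0, 0, 0], "hand": 0},
  {"offset": [0, -1, 0], "angular": [0, 0, 0], "hand": 0},
  {"offset": [0, -1, 0], "angular": [0, 0, 0], "hand": 0},
  {"offset": [0, 0, 0], "angular": [0, 0, 0], "hand": 0},
])

```text
time: 9.6
tcp_pos: [0.4934, -0.2188, 0.0096]
tool_rot: [-3.141, 0.0, 2.74]
force: [-0.3, -0.1, -0.4]
opening: 0.0001
grasp_force: 0.0
```

Call:
apply_moves([
  {"offset": [0, -1, 0], "angular": [0, 0, 0], "hand": 0},
  {"offset": [0, -1, 0], "angular": [0, 0, 0], "hand": 0},
  {"offset": [0, 0, 0], "angular": [0, 0, 0], "hand": 0},
])

```text
time: 9.9
tcp_pos: [0.4926, -0.2206, 0.0096]
tool_rot: [-3.141, 0.0, 2.74]
force: [0.4, -0.2, -0.0]
opening: 0.0006
grasp_force: 0.0
```

Call:
apply_moves([
  {"offset": [0, -1, 0], "angular": [0, 0, 0], "hand": 0},
  {"offset": [0, -1, 0], "angular": [0, 0, 0], "hand": 0},
  {"offset": [0, 0, 0], "angular": [0, 0, 0], "hand": 0},
])

```text
time: 10.2
tcp_pos: [0.4921, -0.2218, 0.0096]
tool_rot: [3.141, -0.0, 2.741]
force: [1.1, 2.2, 0.7]
opening: 0.0005
grasp_force: 1.4
```

Call:
apply_moves([
  {"offset": [0, -1, 0], "angular": [0, 0, 0], "hand": 0},
  {"offset": [0, 0, 0], "angular": [0, 0, 0], "hand": 0},
])

```text
time: 10.4
tcp_pos: [0.492, -0.2219, 0.0096]
tool_rot: [3.14, -0.0, 2.741]
force: [2.7, 6.0, 1.5]
opening: 0.0004
grasp_force: 3.0
```

The disc is against the stop: force has risen to 6.6 N with no more motion. Now I back off and lift clear.

Call:
apply_moves([
  {"offset": [0, 2, 0], "angular": [0, 0, 0], "hand": 0},
  {"offset": [0, 4, 0], "angular": [0, 0, 0], "hand": 0},
  {"offset": [0, 8, 0], "angular": [0, 0, 0], "hand": 0},
  {"offset": [0, 10, 0], "angular": [0, 0, 0], "hand": 0},
  {"offset": [0, 0, -20], "angular": [0, 0, 0], "hand": 0},
  {"offset": [0, 0, -40], "angular": [0, 0, 0], "hand": 0},
  {"offset": [0, 0, -40], "angular": [0, 0, 0], "hand": 0},
  {"offset": [0, 0, -40], "angular": [0, 0, 0], "hand": 0},
  {"offset": [0, 40, -30], "angular": [0, 0, 0], "hand": 0},
  {"offset": [0, 40, 0], "angular": [0, 0, 0], "hand": 0},
  {"offset": [0, 40, 0], "angular": [0, 0, 0], "hand": 0},
  {"offset": [0, 0, 0], "angular": [0, 0, 0], "hand": 0},
])

```text
time: 11.6
tcp_pos: [0.5499, -0.0832, 0.1794]
tool_rot: [3.14, -0.0, 2.749]
force: [-0.2, -0.1, -1.1]
opening: 0.0006
grasp_force: 0.0
```

```bash
python3 look.py
python3 - <<'E'
import cv2,numpy as np,glob,os
S=[max(glob.glob(f"pics/{n}_*.png"),key=os.path.getmtime) for n in("scene","top")]; print(S)
a=cv2.imread(S[0])[150:280,200:400];b=cv2.imread(S[1])[120:290,180:380]
cv2.imwrite("pics/fin.png",cv2.resize(np.vstack([a,b]),None,fx=2,fy=2,interpolation=cv2.INTER_CUBIC))
E
```

```text
11.6 [ 0.54986944 -0.08316103  0.17940525] [-18.6  93.3] [-0.2 -0.1 -1.1]
scene 110 [268.6, 241.9] [-31.  -74.5]
top 263 [270.1, 213.4] [28.6  1.5]
top 291 [301.3, 251.4] [-30.7 -85.4]
['pics/scene_11.6.png', 'pics/top_11.6.png']
```

View pics/fin.png

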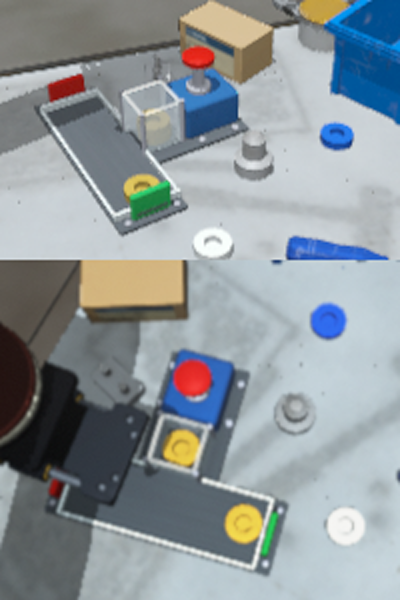

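The disc lies flat at top (301,251), which is feeder (-31,-85.4), against the stop at the green marker. The plunger is up, the magazine is still holding discs, and the bystanders haven't moved.

```bash
python3 -c "
from bench import *
print(close_job())"
```

```text
the job is handed in; nothing more can be done
None
```

I pressed the plunger once, and one brass disc came out and was pushed flat against the end stop with the green marker. The other discs are still in the magazine, the bystanders were not moved, and the job was handed in at about 12 s.

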